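# Hold open the double-latched gate of the part cage

## Task

Open the little part cage so that the flat bar in it can be drawn out: press the red lever under its gate down until it clicks and stays down by itself, then squeeze the yellow catch on the roof until it clicks and stays in, and after that the blue catch in the same way. Then take the gate by its black upright knob, swing it out past its half-open click until it is wide open, nearly at its stop, and finish while still holding the knob there, because the gate springs back when let go. Leave the bar in the cage and the loose things on the table where they are.

Things in the scene. Friction and masses are not known exactly. Their poses are not given: they have to be found in the camera images.
- cage: Grey steel cage bolted to the table, 250 wide (its y) x 114 deep (x), roof 90 mm above the table. Origin: centre of its base. -x points out of the gate side, to the robot; +y to the left, where the gate is hinged. The yellow gate frame lies in the plane x = -55 mm, from y = +100 (hinge) to -100, 42 to 84 mm high, with dark lugs to 101 mm.
- lever_pad (a point): Middle of the top of the red pad (42 mm along cage x, 36 wide) at the front end of the lever below the gate. Up: 59 mm above the table, at cage x = -113, y = +55 mm. Fully down: 26 mm above the table, at x = -119, y = +55. Pressing takes up to about 10 N in the first third of its travel, less further down; press it right to the bottom.
- lever (a joint): Lock lever, rad: 0 = up (its nose blocks the gate), 0.24 = fully down, where a detent holds it (it may creep back to 0.22). Let go too early it springs up or hangs half way.
- yellow_grip (a point): Centre between the yellow pads of a catch on the roof, 118 mm above the table: put this between the fingers. Two upright pads (40 mm long in cage x, tops 134 mm above the table), 50 mm over their outer faces; squeeze them together along cage y to 32 mm, in step, about 5 N a finger. The catches stand 100 mm apart along cage y, yellow and blue in either place.
- yellow_squeeze (a joint): Travel of each yellow pad, m: 0 = out (gate hooked), 0.009 = fully in, where a detent keeps it (it may creep back to 0.008; gate free). Let go before half way it springs out again.
- blue_grip (a point): Middle of the catch with the blue pads; same shape, size and behaviour as the yellow one.
- blue_squeeze (a joint): Travel of each blue pad, m: 0 = out (gate hooked), 0.009 = in and kept there.
- gate: The gate: yellow two-rail frame with the knob. Origin: on the hinge line at table height; while shut its axes are those of the cage, and it turns with the gate.
- knob_grip (a point): Where to take the knob: a point on its axis 98 mm above the table. The black upright round knob is 22 mm in diameter, from 52 to 120 mm above the table, 45 mm in front of the gate's plane, 152 mm from the hinge line; while shut it stands at cage x = -100, y = -45 mm.
- gate_hinge (a point): Point on the vertical hinge line of the gate, 98 mm above the table; in the cage frame at x = -55, y = +100 mm.
- gate_swing (a joint): Gate angle, rad: 0 = shut, growing as it swings out to the robot (clockwise seen from above), stop at 1.4. A light spring (0.2 N at the knob when shut, 3 N when wide) always pushes it shut; a detent resists with about 5 N near 0.3, is passed at 0.5, and lets a released gate rest half open near 0.7.
- flat_bar: Dark steel flat bar, 30 x 150 x 16 mm, lying loose in the cage along its width on the floor 45 mm above the table. Origin: centre of its underside.
- tape_measure: Yellow tape measure, 71 x 91 x 34 mm, loose on the table at the right. Origin: centre of its underside.
- v_block: Steel V-block, 55 x 45 x 36 mm, loose on the table at the left. Origin: centre of its underside.
- weld_magnet: Flat red triangular welding magnet, 70 x 99 x 15 mm, loose on the table at the right, in front. Origin: centre of its underside.

How it is judged:
By the outcome, as a careful person would: the job done as asked, in the order asked, and still so for the second after the job is handed in, while the arm keeps its last pose, push and grip.
It also fails if it takes over 61 s, if anything falls off the work surface, if the arm or the gripper's body presses on something with over 40 N, if the wrist force passes 120 N, or if a joint passes its speed limit or range.

## Robot

A 6-joint arm with a two-finger parallel gripper is mounted at the origin on the work surface; the furniture and walls round the work are solid. World frame = base frame: x ahead of the robot, y to its left, z up, the work surface at z = 0. Lengths are in m, angles in rad, forces in N, time in s.
With the tool pointing down it reaches from about 0.35 to 0.775 m from the base axis. Payload 7.3 kg.
Tool frame: the origin (TCP) lies between the finger pads, 19 mm behind the fingertips; this is the grasp point; z points along the fingers, y is the line along which they close (so a half turn about z gives the same grasp; the last joint's range is limited). The gripper opens to 92 mm and grips with 3 to 60 N. Pads are 19 mm wide; open, the fingers measure 130 mm over their backs; the gripper's body (75 mm by 190 mm) begins 47 mm behind the grasp point.
Start: joints at [-1.329, 0.342, 1.524, -0, 1.275, -0.146], TCP at [0.199, -0.486, 0.246] pointing down, gripper open.
Joint ranges: [-2.53, 2.53], [-0.77, 2.02], [0.04, 2.7], [-1, 4.14], [0.28, 2.66], [-3.11, 3.11]. Speed limits (rad/s): [2.57, 2.57, 3.14, 3.14, 3.14, 3.14].

## Interface

Orientations are given as [roll, pitch, yaw] about the fixed x, y, z axes, in that order (R = Rz(yaw) Ry(pitch) Rx(roll)).
In Python, from cell import monitor, vision, workorder gives the robot as it stands.
- The arm moves only by the tool move_arm, never from a script. Its argument "rows" is a list of rows, each a list of 5 numbers: the shift along the world's x, y, z in mm, then the turn about the world's z in rad, then the closure, from -1 (fully open) to 1 (shut). A call has 1 to 12 rows; each row shifts and turns the commanded pose from where the row before left it; what a row does not reach is not made up. A row lasts 1/10 s, in which the tool goes at most 50 mm and 8.59 degrees, less where a joint would pass 70% of its speed; a pose out of reach is approached as far as the arm can. A call is refused whole if a number of a shift passes 50 or a number of a turn 0.15, either way. A call with a gripper value outside its range is refused whole. The fingers move at their own pace and stop on an object; "newtons" is the grip in N (left out, the last holds). Time passes only in rows, so rows that do not move let the fingers close. It gives the time, the measured TCP pose, the force, the opening and the grip force at its end, in the units of the state.
- monitor.observe(): the state, without advancing time (a new reading comes with each control period).
- vision.read_camera(name): name is "scene" or "top" or "wrist"; returns the picture (384x512x3 uint8, red, green, blue); there is no depth.
- vision.get_calibration(name): a dict with "K" (3x3 intrinsics, pixels), "T" (4x4, takes a point from camera to world coordinates); the wrist camera has in their place "mount" (4x4, takes a point from camera to tool coordinates, whose origin is the TCP and whose axes are the flange's). Camera axes: x right, y up, looking along -z (the intrinsics and any distortion apply to the point x, -y, -z); pixel columns grow to the right and rows downward; lengths in m; the calibration is good to about 2 mm. A picture is of the moment at which its call begins: read the wrist's pose just before it. get_calibration takes no time and is no camera call.
- workorder.hand_in(): hands the job in; it is judged then, once.
The state is a dict: "time": time; "qpos": joint angles; "qvel": joint speeds; "joint_efforts": joint torques, N m; "tool_pos": TCP position; "tool_rot": TCP orientation; "contact_force": force on the tool from outside, world axes, zero at the start; "torque": the same for the moment, N m; "opening": finger opening in m; "grip_force": force on a finger pad.
Only numpy, scipy, OpenCV 4.12 (cv2) and the standard library are available. Lean on these libraries where they do the work, as an engineer would, in place of code of your own. Each camera call takes 0.05 s, during which the arm holds its last target. There are 200 camera calls.

## Working session

There is one attempt and no reset: what is moved stays moved. The work goes in short steps, Python scripts to look and compute and a tool call to move; the robot and the scene stay as the last step left them, time stands still between calls to the robot, and variables do not carry over. Pictures are saved under pics/ and viewed, at most 10 in all, crops included, and the job is handed in when it is done.

Besides the shell and the picture viewer there is one more tool, called after "Call:" in YAML: its name, and indented under it one key for each argument. move_arm: Moves the arm, as the interface text tells. Its arguments: {"type":"object","properties":{"rows":{"type":"array","items":{"type":"array","items":{"type":"number"}}},"newtons":{"type":"number"}},"required":["rows"]}

```bash
mkdir -p pics
python3 - <<'E'
from cell import monitor, vision
import cv2,numpy as np
s=monitor.observe();print({k:np.round(v,3).tolist() for k,v in s.items()})
for n in("scene","top"):
    cv2.imwrite(f"pics/{n}0.png",vision.read_camera(n)[:,:,::-1])
    c=vision.get_calibration(n);print(n,{k:np.round(v,3).tolist() if not isinstance(v,str) else v for k,v in c.items()})
print(vision.get_calibration("wrist"))
E
```

```text
{'time': 0.0, 'qpos': [-1.329, 0.343, 1.525, 0.0, 1.275, -0.146], 'qvel': [-0.001, 0.001, -0.0, 0.0, 0.001, -0.001], 'joint_efforts': [0.002, -43.124, -24.422, 0.072, 0.056, -0.0], 'tool_pos': [0.198, -0.486, 0.245], 'tool_rot': [-3.14, -0.0, 0.388], 'contact_force': [-0.618, -0.79, -0.15], 'torque': [0.03, -0.05, -0.039], 'grip_force': 0.0, 'opening': 0.092}
scene {'K': [[489.377, 0.0, 256.771], [0.0, 489.377, 193.266], [0.0, 0.0, 1.0]], 'T': [[-0.447, 0.612, -0.653, -0.393], [-0.894, -0.295, 0.336, 0.461], [0.013, 0.734, 0.679, 1.129], [0.0, 0.0, 0.0, 1.0]]}
top {'K': [[372.907, 0.0, 250.925], [0.0, 372.907, 187.041], [0.0, 0.0, 1.0]], 'T': [[0.016, 0.999, -0.043, 0.498], [-1.0, 0.015, -0.023, -0.038], [-0.022, 0.043, 0.999, 1.33], [0.0, 0.0, 0.0, 1.0]]}
{'K': array([[323.43394881,   0.        , 259.24657218],
       [  0.        , 323.43394881, 184.47261844],
       [  0.        ,   0.        ,   1.        ]]), 'mount': array([[ 8.47631782e-04,  9.55150964e-01,  2.96118081e-01,
         8.13075299e-02],
       [ 9.99999610e-01, -7.36177860e-04, -4.87881250e-04,
        -1.74490193e-03],
       [-2.48004671e-04,  2.96118379e-01, -9.55151215e-01,
        -1.39310501e-01],
       [ 0.00000000e+00,  0.00000000e+00,  0.00000000e+00,
         1.00000000e+00]])}
```

View pics/top0.png

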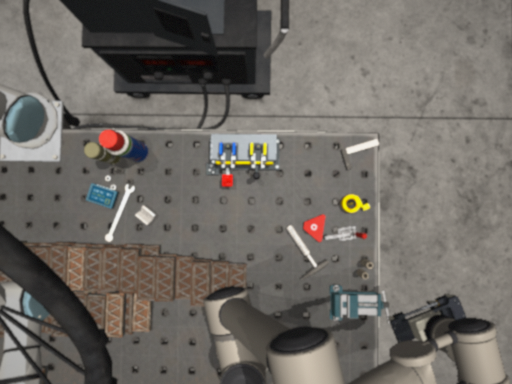

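View pics/scene0.png

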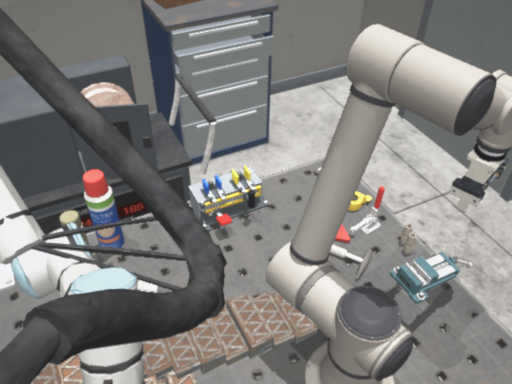

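The top view shows the cage at about (244,150), with the blue catch at (228,150), yellow at (259,150), the red lever pad at (227,181) and the knob at (255,177). In the scene view the same cage is at (228,193). Next I measure these coarsely.

```bash
cat > h.py <<'E'
from cell import monitor, vision
import cv2,numpy as np
from scipy.spatial.transform import Rotation as R
def cam(n):
    s=monitor.observe(); im=vision.read_camera(n); c=vision.get_calibration(n)
    if n=="wrist":
        T=np.eye(4);T[:3,:3]=R.from_euler('xyz',s['tool_rot']).as_matrix();T[:3,3]=s['tool_pos'];T=T@c['mount']
    else: T=c['T']
    return im,c['K'],T
def ray(uv,K,T,z):
    d=T[:3,:3]@(np.array([1,-1,-1])*(np.linalg.inv(K)@[uv[0],uv[1],1]))
    return T[:3,3]+d*(z-T[2,3])/d[2]
def proj(p,K,T):
    q=T[:3,:3].T@(np.asarray(p)-T[:3,3]);q=K@(q*[1,-1,-1]);return q[:2]/q[2]
H={'red':[(0,8),(172,180)],'yellow':[(22,34)],'blue':[(100,125)]}
def blobs(im,col,box,amin=8):
    h=cv2.cvtColor(im,cv2.COLOR_RGB2HSV);m=np.zeros(h.shape[:2],np.uint8)
    for a,b in H[col]: m|=cv2.inRange(h,(a,130,70),(b,255,255))
    k=np.zeros_like(m);x0,y0,x1,y1=box;k[y0:y1,x0:x1]=m[y0:y1,x0:x1]
    n,_,st,ce=cv2.connectedComponentsWithStats(k)
    return [(ce[i].round(1).tolist(),st[i].tolist()) for i in range(1,n) if st[i,4]>=amin]
E
python3 - <<'E'
from h import *
for n,box in(("top",(200,130,290,195)),("scene",(180,155,280,235))):
    im,K,T=cam(n)
    for col,z in(('red',.059),('yellow',.125),('blue',.125)):
        for c,st in blobs(im,col,box): print(n,col,c,st,ray(c,K,T,z).round(3))
    x0,y0,x1,y1=box
    cv2.imwrite(f"pics/{n}c.png",cv2.resize(im[y0:y1,x0:x1,::-1],None,fx=7 if n=="top" else 6,fy=7 if n=="top" else 6))
E
```

```text
top red [226.7, 180.2] [221, 174, 12, 13, 142] [0.575 0.074 0.059]
top yellow [251.3, 148.2] [250, 143, 4, 12, 41] [ 0.676 -0.01   0.125]
top yellow [264.5, 148.8] [263, 143, 4, 12, 41] [ 0.675 -0.053  0.125]
top yellow [217.9, 162.6] [216, 161, 5, 4, 19] [0.628 0.098 0.125]
top yellow [227.6, 162.5] [225, 161, 6, 4, 19] [0.629 0.066 0.125]
top yellow [242.6, 162.5] [235, 161, 16, 4, 61] [0.629 0.018 0.125]
top yellow [257.6, 162.4] [256, 161, 4, 4, 15] [ 0.63  -0.031  0.125]
top yellow [269.2, 162.7] [266, 161, 8, 5, 29] [ 0.63  -0.069  0.125]
top blue [220.5, 148.6] [219, 143, 4, 12, 41] [0.674 0.09  0.125]
top blue [233.5, 148.5] [232, 143, 4, 12, 42] [0.675 0.048 0.125]
scene red [223.7, 219.3] [216, 214, 16, 12, 122] [0.575 0.075 0.059]
scene yellow [246.8, 174.1] [244, 168, 6, 12, 38] [ 0.666 -0.047  0.125]
scene yellow [235.1, 178.1] [232, 171, 7, 13, 43] [ 0.664 -0.006  0.125]
scene yellow [258.0, 190.8] [255, 185, 6, 12, 40] [ 0.581 -0.044  0.125]
scene yellow [247.9, 189.9] [247, 189, 3, 3, 8] [ 0.598 -0.018  0.125]
scene yellow [233.3, 194.8] [226, 192, 16, 7, 47] [0.597 0.031 0.125]
scene yellow [219.0, 199.6] [217, 198, 5, 4, 14] [0.597 0.078 0.125]
scene yellow [230.9, 203.0] [219, 199, 24, 9, 64] [0.568 0.053 0.125]
scene yellow [207.7, 203.2] [205, 202, 8, 4, 20] [0.597 0.114 0.125]
scene yellow [210.0, 209.8] [205, 207, 12, 6, 27] [0.568 0.119 0.125]
scene blue [217.8, 182.0] [215, 175, 6, 14, 49] [0.671 0.05  0.125]
scene blue [205.6, 186.1] [203, 179, 6, 15, 55] [0.67  0.091 0.125]
```

Everything agrees between views. I move over the cage for a closer look with the wrist camera.

Call:
move_arm:
  rows:
    - [40,50,4,-0.04,-1]
    - [40,50,4,-0.04,-1]
    - [40,50,4,-0.04,-1]
    - [40,50,4,-0.04,-1]
    - [40,50,4,-0.04,-1]
    - [40,50,4,-0.04,-1]
    - [40,50,4,-0.04,-1]
    - [40,50,4,-0.04,-1]
    - [40,50,4,-0.04,-1]
    - [40,50,4,-0.03,-1]
    - [30,5,0,0,-1]
    - [0,0,0,0,-1]

```text
time: 1.4
tool_pos: [0.5428, -0.0895, 0.276]
tool_rot: [-3.141, -0.001, 0.001]
contact_force: [0.2, -0.5, -0.1]
opening: 0.0919
grip_force: 0.0
```

Run:
```python
from h import *
s=monitor.observe();print(s['time'],s['tool_pos'].round(4),s['tool_rot'].round(3)) 
im,K,T=cam("wrist")
cv2.imwrite("pics/w0.png",im[:,:,::-1])
for col,z in(('red',.059),('yellow',.134),('blue',.134)):
    for c,st in blobs(im,col,(0,0,512,384),40): print(col,c,st,ray(c,K,T,z).round(4))
```

```text
1.4 [ 0.5428 -0.0895  0.276 ] [-3.141e+00 -1.000e-03  1.000e-03]
red [113.0, 126.9] [96, 108, 35, 39, 1341] [0.5785 0.0722 0.059 ]
red [366.2, 223.2] [334, 206, 61, 45, 927] [ 0.4648 -0.216   0.059 ]
yellow [165.8, 20.5] [154, 0, 23, 45, 846] [ 0.6712 -0.0138  0.134 ]
yellow [216.3, 21.0] [209, 0, 15, 45, 628] [ 0.6709 -0.0536  0.134 ]
yellow [57.7, 69.5] [50, 65, 24, 10, 107] [0.6346 0.0779 0.134 ]
yellow [89.6, 69.5] [80, 65, 20, 10, 185] [0.6346 0.0517 0.134 ]
yellow [145.4, 69.8] [107, 65, 75, 10, 532] [0.6345 0.0059 0.134 ]
yellow [197.5, 69.0] [188, 65, 20, 9, 180] [ 0.6352 -0.0368  0.134 ]
yellow [237.2, 69.7] [214, 65, 39, 10, 293] [ 0.6348 -0.0694  0.134 ]
yellow [471.3, 179.8] [438, 155, 74, 53, 2213] [ 0.5411 -0.2799  0.134 ]
yellow [80.1, 273.2] [73, 260, 23, 31, 180] [0.4434 0.0903 0.134 ]
yellow [441.1, 275.5] [434, 265, 13, 24, 102] [ 0.4416 -0.2693  0.134 ]
yellow [442.2, 301.8] [435, 290, 13, 21, 100] [ 0.4107 -0.2756  0.134 ]
yellow [77.4, 301.2] [72, 292, 17, 20, 78] [0.4106 0.0984 0.134 ]
blue [46.5, 20.4] [26, 0, 40, 45, 1386] [0.671 0.08  0.134]
blue [96.8, 20.7] [80, 0, 34, 45, 1208] [0.6709 0.0405 0.134 ]
```

View pics/w0.png

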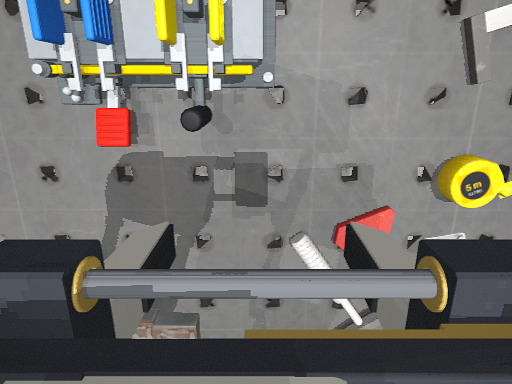

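The wrist view shows the pads cut at the top edge, with the lever pad at (113,127) and the knob at (196,118). Joint speed limits left the arm short of its target, so I move on to centre it.

Call:
move_arm:
  rows:
    - [25,27,5,0,-1]
    - [25,27,5,0,-1]
    - [25,27,5,0,-1]
    - [25,27,5,0,-1]
    - [0,0,0,0,-1]
    - [0,0,0,0,-1]

```text
time: 2.05
tool_pos: [0.6396, 0.0161, 0.2961]
tool_rot: [3.141, 0.002, -0.002]
contact_force: [-0.3, -0.5, -0.1]
opening: 0.092
grip_force: 0.0
```

Run:
```python
from h import *
s=monitor.observe();print(s['time'],s['tool_pos'].round(4),s['tool_rot'].round(3),s['contact_force']) 
im,K,T=cam("wrist")
cv2.imwrite("pics/w1.png",im[:,:,::-1])
for col,z in(('red',.059),('yellow',.134),('blue',.134)):
    for c,st in blobs(im,col,(0,0,512,230),40): print(col,c,st,ray(c,K,T,z).round(4))
```

```text
2.05 [0.6396 0.0161 0.2961] [ 3.141e+00  2.000e-03 -2.000e-03] [-0.30483987 -0.4821242  -0.10178956]
red [214.0, 202.7] [200, 186, 29, 34, 965] [0.5796 0.0739 0.059 ]
yellow [287.0, 129.3] [281, 108, 13, 45, 463] [ 0.68  -0.008  0.134]
yellow [330.2, 129.5] [322, 108, 17, 45, 635] [ 0.6798 -0.048   0.134 ]
yellow [179.9, 161.6] [173, 155, 17, 11, 106] [0.6495 0.0935 0.134 ]
yellow [257.4, 160.5] [235, 155, 47, 11, 417] [0.6505 0.0196 0.134 ]
yellow [338.0, 160.2] [326, 155, 22, 10, 161] [ 0.6507 -0.0573  0.134 ]
yellow [210.7, 162.5] [202, 160, 18, 6, 100] [0.6486 0.0642 0.134 ]
yellow [304.5, 162.0] [296, 160, 18, 5, 90] [ 0.649  -0.0254  0.134 ]
yellow [504.6, 224.6] [494, 217, 18, 13, 152] [ 0.5835 -0.2314  0.134 ]
blue [184.6, 129.5] [176, 108, 18, 45, 645] [0.68   0.0869 0.134 ]
blue [227.7, 129.7] [222, 108, 13, 45, 485] [0.6797 0.047  0.134 ]
```

View pics/w1.png

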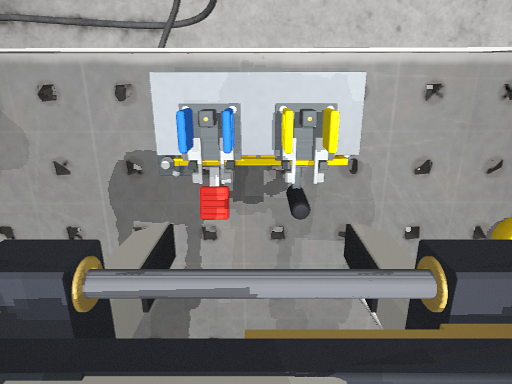

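The picture shows blue pads at (185,130) and (228,130), yellow at (287,129) and (330,129), the red pad at (214,203) and the knob at about (298,203). The cage origin is about (0.692, 0.0195) with yaw about 0. The lever pad is about (0.579, 0.0745) and the catches are at x 0.677, y -0.030 (yellow) and 0.069 (blue).

I press the lever with closed fingers. The tool is turned -0.3 and set a little left so the body clears the knob.

Call:
move_arm:
  rows:
    - [-25,23,-20,-0.1,1]
    - [-25,23,-30,-0.1,1]
    - [-25,24,-46,-0.1,1]
    - [0,0,-45,0,1]
    - [0,0,-45,0,1]
    - [0,0,0,0,1]
    - [0,0,0,0,1]
    - [0,0,0,0,1]
  newtons: 20

```text
time: 2.9
tool_pos: [0.5701, 0.0827, 0.1196]
tool_rot: [-3.14, -0.004, -0.303]
contact_force: [0.3, 0.6, 0.1]
opening: 0.0324
grip_force: 0.0
```

Call:
move_arm:
  rows:
    - [-5,4,-20,0,1]
    - [0,0,-18,0,1]
    - [0,0,-8,0,1]
    - [0,0,-8,0,1]
    - [0,0,-8,0,1]
    - [0,0,-6,0,1]
    - [0,0,-4,0,1]
    - [0,0,0,0,1]

```text
time: 3.7
tool_pos: [0.564, 0.0875, 0.0449]
tool_rot: [-3.141, -0.001, -0.302]
contact_force: [-0.5, -1.2, 3.5]
opening: 0.0004
grip_force: 1.7
```

Call:
move_arm:
  rows:
    - [0,0,-2,0,1]
    - [0,0,-2,0,1]
    - [0,0,0,0,1]

```text
time: 4.0
tool_pos: [0.564, 0.0876, 0.0431]
tool_rot: [-3.141, -0.002, -0.302]
contact_force: [-6.8, -1.5, 21.6]
opening: 0.0005
grip_force: 10.5
```

The lever is at its stop with 21 N on the tool. I back off and check.

Call:
move_arm:
  rows:
    - [0,0,25,0,1]
    - [0,0,45,0,1]
    - [0,0,45,0,1]
    - [0,0,35,0.05,-0.6]
    - [0,0,30,0.1,-0.6]
    - [20,-30,10,0.1,-0.6]
    - [25,-30,10,0.05,-0.6]
    - [15,-30,0,0,-0.6]
    - [0,0,0,0,-0.6]
    - [0,0,0,0,-0.6]
    - [0,0,0,0,-0.6]

```text
time: 5.1
tool_pos: [0.6231, -0.0016, 0.2404]
tool_rot: [-3.141, 0.001, -0.002]
contact_force: [0.9, 0.2, 0.1]
opening: 0.06
grip_force: 0.0
```

Run:
```python
from h import *
s=monitor.observe();print(s['time'],s['tool_pos'].round(4),s['tool_rot'].round(3),s['opening']) 
im,K,T=cam("wrist")
cv2.imwrite("pics/w2.png",im[:,:,::-1])
for col,z in(('red',.026),('yellow',.121),('blue',.121)):
    for c,st in blobs(im,col,(0,0,512,250),200): print(col,c,st,ray(c,K,T,z).round(4),ray(c,K,T,.059).round(4))
```

```text
5.1 [ 0.6231 -0.0016  0.2404] [-3.141e+00  1.000e-03 -2.000e-03] 0.05998654348320861
red [196.0, 200.1] [180, 183, 33, 35, 1082] [0.5748 0.0739 0.026 ] [0.5869 0.0671 0.059 ]
yellow [271.0, 119.0] [265, 93, 13, 54, 648] [ 0.6774 -0.0089  0.121 ] [ 0.671  -0.0112  0.059 ]
yellow [324.4, 118.1] [315, 92, 20, 55, 918] [ 0.678 -0.051  0.121] [ 0.6719 -0.0633  0.059 ]
yellow [238.1, 156.7] [211, 150, 56, 13, 595] [0.6471 0.0176 0.121 ] [0.6335 0.0217 0.059 ]
yellow [333.9, 157.2] [320, 150, 26, 13, 244] [ 0.6466 -0.0606  0.121 ] [ 0.6329 -0.0752  0.059 ]
blue [146.0, 118.0] [133, 93, 27, 54, 1206] [0.6782 0.0895 0.121 ] [0.6721 0.1109 0.059 ]
blue [198.5, 118.4] [189, 93, 20, 54, 892] [0.6779 0.0482 0.121 ] [0.6717 0.0596 0.059 ]
```

The red pad now triangulates at the 26 mm height, so the lever has stayed down. Next is yellow.

Call:
move_arm:
  rows:
    - [27,-14,-20,0,-0.65]
    - [27,-14,-20,0,-0.65]
    - [0,0,-25,0,-0.65]
    - [0,0,0,0,-0.65]
    - [0,0,0,0,-0.65]
  newtons: 15

```text
time: 5.65
tool_pos: [0.6771, -0.0294, 0.176]
tool_rot: [-3.141, 0.001, -0.001]
contact_force: [-0.8, 0.7, 0.8]
opening: 0.0756
grip_force: 0.0
```

Call:
move_arm:
  rows:
    - [0,-1,-20,0,-0.65]
    - [0,0,-20,0,-0.65]
    - [0,0,-18,0,-0.65]
    - [0,0,0,0,-0.65]
    - [0,0,0,0,0]
    - [0,0,0,0,0.1]
    - [0,0,0,0,0.2]
    - [0,0,0,0,0.3]
    - [0,0,0,0,0.4]
    - [0,0,0,0,0.4]
    - [0,0,0,0,0.4]

```text
time: 6.75
tool_pos: [0.6781, -0.0323, 0.1186]
tool_rot: [3.14, -0.002, -0.002]
contact_force: [-0.7, -4.7, 5.2]
opening: 0.0311
grip_force: 15.0
```

The opening is 31 mm at 15 N, so the pads are fully in. I release and go to blue.

Call:
move_arm:
  rows:
    - [0,0,0,0,0.4]
    - [0,0,0,0,-0.65]
    - [0,0,0,0,-0.65]
    - [0,0,0,0,-0.65]
    - [0,0,0,0,-0.65]
    - [0,0,20,0,-0.65]
    - [0,0,40,0,-0.65]
    - [0,0,40,0,-0.65]
    - [-15,20,20,0,-0.65]
    - [-15,20,0,0,-0.65]
    - [0,0,0,0,-0.65]
    - [0,0,0,0,-0.65]

```text
time: 7.95
tool_pos: [0.6474, 0.0088, 0.2377]
tool_rot: [3.141, 0.0, -0.001]
contact_force: [0.8, 0.1, 0.3]
opening: 0.0759
grip_force: 0.0
```

```bash
cat > look.py <<'E'
from h import *
s=monitor.observe();print(s['time'],s['tool_pos'].round(4),s['tool_rot'].round(3),s['opening']) 
im,K,T=cam("wrist")
for col,z in(('red',.026),('yellow',.121),('blue',.121)):
    for c,st in blobs(im,col,(0,0,512,250),200): print(col,c,st,ray(c,K,T,z).round(4))
E
python3 look.py
```

```text
7.95 [0.6474 0.0088 0.2377] [ 3.141e+00  0.000e+00 -1.000e-03] 0.07588462796256498
red [204.8, 221.6] [189, 203, 33, 35, 957] [0.5734 0.0748 0.026 ]
yellow [294.0, 149.4] [287, 123, 15, 55, 727] [ 0.6781 -0.0172  0.121 ]
yellow [326.7, 149.8] [317, 123, 20, 55, 893] [ 0.6777 -0.0435  0.121 ]
yellow [249.5, 182.7] [223, 177, 55, 12, 511] [0.6502 0.0187 0.121 ]
yellow [344.6, 182.7] [330, 177, 26, 11, 206] [ 0.6502 -0.06    0.121 ]
blue [160.7, 149.2] [149, 123, 24, 56, 1085] [0.6783 0.0896 0.121 ]
blue [212.4, 149.2] [204, 123, 18, 55, 794] [0.6783 0.0482 0.121 ]
```

The yellow pads stay in: their spacing went from 42 to 26 mm. Now blue at (0.678, 0.069).

Call:
move_arm:
  rows:
    - [15,30,-20,0,-0.65]
    - [15,30,-20,0,-0.65]
    - [0,0,-22,0,-0.65]
    - [0,0,0,0,-0.65]
    - [0,0,0,0,-0.65]

```text
time: 8.5
tool_pos: [0.6777, 0.0675, 0.1752]
tool_rot: [3.141, 0.002, -0.003]
contact_force: [0.2, 0.3, 0.9]
opening: 0.0756
grip_force: 0.0
```

Call:
move_arm:
  rows:
    - [0,1,-20,0,-0.65]
    - [0,0,-20,0,-0.65]
    - [0,0,-17,0,-0.65]
    - [0,0,0,0,-0.65]
    - [0,0,0,0,0]
    - [0,0,0,0,0.1]
    - [0,0,0,0,0.2]
    - [0,0,0,0,0.3]
    - [0,0,0,0,0.4]
    - [0,0,0,0,0.4]
    - [0,0,0,0,0.4]
    - [0,0,0,0,0.4]

```text
time: 9.7
tool_pos: [0.6782, 0.0678, 0.1201]
tool_rot: [3.139, -0.002, -0.003]
contact_force: [-1.1, -7.2, 4.7]
opening: 0.0313
grip_force: 15.0
```

Call:
move_arm:
  rows:
    - [0,0,0,0,-0.65]
    - [0,0,0,0,-0.65]
    - [0,0,0,0,-0.65]
    - [0,0,0,0,-0.65]
    - [0,0,20,0,-0.65]
    - [0,0,40,0,-0.65]
    - [0,0,40,0,-0.65]
    - [-15,-20,20,0,-0.65]
    - [-25,-30,0,0,-0.65]
    - [0,0,0,0,-0.65]
    - [0,0,0,0,-0.65]

```text
time: 10.8
tool_pos: [0.6374, 0.0192, 0.239]
tool_rot: [-3.141, -0.0, -0.003]
contact_force: [0.3, 0.4, 0.6]
opening: 0.0755
grip_force: 0.0
```

```bash
cat >> look.py <<'E'
g=cv2.inRange(im,(0,0,0),(45,45,45)); g[250:]=0
n,_,st,ce=cv2.connectedComponentsWithStats(g)
for i in range(1,n):
    if st[i,4]>150: print('dark',ce[i].round(1),st[i])
print('knob top expected',proj((.592,-.0255,.120),K,T),'base',proj((.592,-.0255,.052),K,T))
cv2.imwrite("pics/w3.png",im[:,:,::-1])
E
python3 look.py
```

```text
10.8 [0.6374 0.0192 0.239 ] [-3.141e+00 -0.000e+00 -3.000e-03] 0.0754792862961261
red [214.5, 213.2] [198, 195, 33, 35, 986] [0.5736 0.0738 0.026 ]
yellow [307.0, 136.3] [299, 110, 17, 56, 791] [ 0.6783 -0.017   0.121 ]
yellow [340.1, 137.0] [329, 110, 23, 55, 959] [ 0.6776 -0.0434  0.121 ]
yellow [261.0, 172.1] [234, 166, 55, 12, 549] [0.6489 0.0197 0.121 ]
yellow [356.2, 172.3] [342, 166, 26, 12, 223] [ 0.6485 -0.0587  0.121 ]
blue [182.3, 137.6] [172, 111, 22, 55, 928] [0.6775 0.0824 0.121 ]
blue [215.0, 136.6] [207, 111, 17, 54, 781] [0.6782 0.0563 0.121 ]
dark [305.8 218.1] [294 200  28  43 578]
dark [182.1 239.7] [171 224  19  26 282]
dark [336.2 239.8] [330 224  18  26 272]
knob top expected [312.48746363 234.26387801] base [302.58051086 206.35057082]
```

View pics/w3.png

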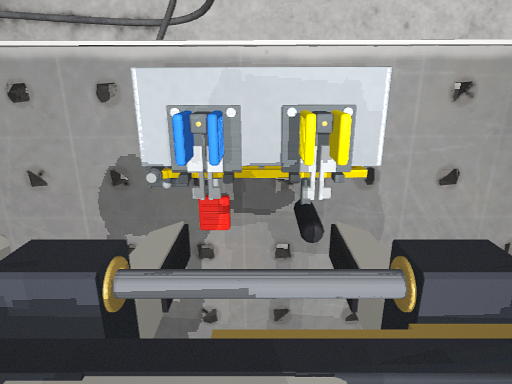

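The blue pads are in too and the lever is still down. The knob top at (310,231) matches the expected place, so I grasp it at (0.593, -0.026).

Call:
move_arm:
  rows:
    - [-22,-23,-30,0,-0.65]
    - [-22,-22,-40,0,-0.65]
    - [0,0,-6,0,-0.65]
    - [0,0,0,0,-0.65]
    - [0,0,-25,0,-0.65]
    - [0,0,-25,0,-0.65]
    - [0,0,-14,0,-0.65]
    - [0,0,0,0,-0.65]
    - [0,0,0,0,0.2]
    - [0,0,0,0,0.5]
    - [0,0,0,0,0.7]
    - [0,0,0,0,0.7]
  newtons: 50

```text
time: 12.05
tool_pos: [0.5944, -0.0252, 0.1002]
tool_rot: [3.141, -0.002, -0.002]
contact_force: [0.1, 0.3, -0.3]
opening: 0.0482
grip_force: 0.0
```

Call:
move_arm:
  rows:
    - [0,0,0,0,1]
    - [0,0,0,0,1]

```text
time: 12.25
tool_pos: [0.594, -0.0253, 0.0995]
tool_rot: [3.141, -0.0, -0.002]
contact_force: [1.0, 0.2, -0.0]
opening: 0.0322
grip_force: 0.0
```

Run:
```python
import numpy as np
h=np.array([.637,.1195]);r=np.array([-45,-145])
p0=r
for a in np.arange(.06,1.345,.06).tolist()+[1.35]:
    c,s=np.cos(a),np.sin(a);p=np.array([c*r[0]+s*r[1],-s*r[0]+c*r[1]]);print(round(a,2),(p-p0).round(1),(h+p/1e3).round(4));p0=p
```

```text
0.06 [-8.6  3. ] [ 0.5834 -0.0225]
0.12 [-8.4  3.5] [ 0.575  -0.0191]
0.18 [-8.2  4. ] [ 0.5668 -0.0151]
0.24 [-7.9  4.5] [ 0.5588 -0.0106]
0.3 [-7.7  4.9] [ 0.5512 -0.0057]
0.36 [-7.4  5.4] [ 5.438e-01 -4.000e-04]
0.42 [-7.   5.8] [0.5368 0.0055]
0.48 [-6.7  6.2] [0.5301 0.0117]
0.54 [-6.3  6.6] [0.5239 0.0183]
0.6 [-5.9  7. ] [0.518  0.0252]
0.66 [-5.4  7.3] [0.5125 0.0325]
0.72 [-5.   7.6] [0.5076 0.0402]
0.78 [-4.5  7.9] [0.503  0.0481]
0.84 [-4.   8.2] [0.499  0.0562]
0.9 [-3.5  8.4] [0.4954 0.0646]
0.96 [-3.   8.6] [0.4924 0.0732]
1.02 [-2.5  8.8] [0.4899 0.082 ]
1.08 [-2.   8.9] [0.4879 0.0908]
1.14 [-1.4  9. ] [0.4865 0.0998]
1.2 [-0.9  9.1] [0.4855 0.1089]
1.26 [-0.4  9.1] [0.4852 0.118 ]
1.32 [0.2 9.1] [0.4854 0.1271]
1.35 [0.3 4.5] [0.4857 0.1317]
```

Call:
move_arm:
  rows:
    - [0,0,0,0,1]
    - [0,0,0,0,1]
    - [0,0,0,0,1]
    - [-8.6,3,0,-0.06,1]
    - [-8.4,3.5,0,-0.06,1]
    - [-8.2,4,0,-0.06,1]
    - [0,0,0,0,1]

```text
time: 12.95
tool_pos: [0.5672, -0.0164, 0.0994]
tool_rot: [3.138, 0.002, -0.184]
contact_force: [-3.2, -8.8, 1.6]
opening: 0.0209
grip_force: 50.0
```

Call:
move_arm:
  rows:
    - [-7.9,4.5,0,-0.06,1]
    - [-7.7,4.9,0,-0.06,1]
    - [-7.4,5.4,0,-0.06,1]
    - [-7,5.8,0,-0.06,1]
    - [-6.7,6.2,0,-0.06,1]
    - [-6.3,6.6,0,-0.06,1]
    - [-5.9,7,0,-0.06,1]
    - [0,0,0,0,1]

```text
time: 13.75
tool_pos: [0.5176, 0.0251, 0.0994]
tool_rot: [3.138, 0.003, -0.604]
contact_force: [-8.0, -6.2, 3.9]
opening: 0.0214
grip_force: 50.0
```

Call:
move_arm:
  rows:
    - [-5.4,7.3,0,-0.06,1]
    - [-5,7.6,0,-0.06,1]
    - [-4.5,7.9,0,-0.06,1]
    - [-4,8.2,0,-0.06,1]
    - [-3.5,8.4,0,-0.06,1]
    - [-3,8.6,0,-0.06,1]
    - [-2.5,8.8,0,-0.06,1]
    - [-2,8.9,0,-0.06,1]
    - [-1.4,9,0,-0.06,1]
    - [0,0,0,0,1]

```text
time: 14.75
tool_pos: [0.4869, 0.1002, 0.0993]
tool_rot: [3.138, 0.0, -1.144]
contact_force: [-5.4, -7.0, 4.8]
opening: 0.021
grip_force: 50.0
```

Call:
move_arm:
  rows:
    - [-0.9,9.1,0,-0.06,1]
    - [-0.4,9.1,0,-0.06,1]
    - [0.2,9.1,0,-0.06,1]
    - [0.3,4.5,0,-0.03,1]
    - [0,0,0,0,1]
    - [0,0,0,0,1]

```text
time: 15.35
tool_pos: [0.4864, 0.1313, 0.0993]
tool_rot: [3.138, -0.001, -1.353]
contact_force: [-4.9, -6.1, 4.1]
opening: 0.0209
grip_force: 50.0
```

Run:
```python
from h import *
im,K,T=cam("top"); a=im[120:220,190:310]
im,K,T=cam("scene"); b=im[155:255,170:290]
cv2.imwrite("pics/f.png",cv2.resize(np.hstack([a,b])[:,:,::-1],None,fx=3.3,fy=3.3))
s=monitor.observe();p=s['tool_pos'][:2]-[.637,.1195];print(s['tool_pos'],np.arctan2(-145,-45)-(np.arctan2(p[1],p[0])),np.hypot(*p),s['contact_force'],s['grip_force'])
```

```text
[0.48643077 0.13125602 0.09932824] -4.935390133735977 0.15102747075513204 [-5.66084288 -5.33207589  4.29232872] 50.00319788348861
```

View pics/f.png

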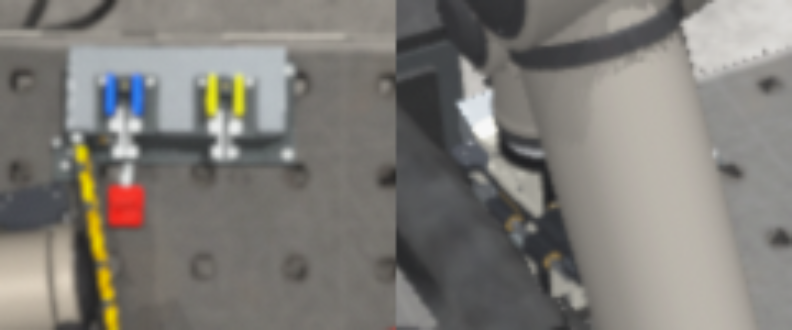

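The top view shows the gate (yellow line from (80,145) to (110,325)) wide open at about 1.35 rad. Both catches are in and the knob is held.

```bash
python3 -c "
from cell import workorder
print(workorder.hand_in())"
```

```text
the job is handed in; nothing more can be done
None
```

I handed the job in at about 15 s: lever down, yellow then blue catch clicked in, and the gate held by its knob at about 1.35 rad (stop at 1.4); the hand-in returned no verdict, and I made no final check of the bar and loose things, which the arm had no reason to touch.

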